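# Slide the drilled plate out over the end of the bench hook

## Task

The plate with two screw holes lies askew on the raised bench hook and its holes must be reached from below for countersinking: with the fingertips, push the plate square against the fence and along it until both holes are in the open past the board's right-hand end (where the fence stops short), letting about 40 mm of the plate hang out and no more than about 50 mm. Only push it, do not pick it up or tip it, and at the end take the hand away, leaving the plate lying flat on the board against the fence. Leave everything else on the bench where it is.

Things in the scene. Friction and masses are not known exactly. Their poses are not given: they have to be found in the camera images.
- board: Raised bench hook, fixed to the bench: plywood deck 220 mm wide (x), 440 mm long (y), top face 66 mm above the bench; a hardwood fence 22 mm thick stands 24 mm high along its far edge. Origin: centre of the underside, at bench height. x points from the robot's side to the fence, inner face at x = +88 mm; y points left along the fence, which spans y -190 to +215 mm. Turned up to 0.2 rad either way.
- board_end (a point): Point on the deck's top face at the deck's right-hand end (board y = -220 mm), on the line of the fence's inner face (board x = +88 mm). Axes as the board's: y negative is out past the end. This is the end for the overhang; the space beyond and below it is empty.
- plate: The drilled plate, loose on the deck: bare aluminium, 90 mm wide (x), 160 mm long (y), 6 mm thick, about 0.23 kg. Two 10 mm holes near its right-hand end: centres at y = -60, x = -25 and +25 mm. Origin: centre of its underside; +x side is the long edge that goes against the fence, y points away from the holed end. Starts up to 0.3 rad askew, its centre 28 to 78 mm short of its place at the fence.
- plate_end (a point): Middle of the plate's holed short edge, at its underside (plate x = 0, y = -80 mm). The overhang is how far this point lies past board_end along the board's -y; the holes' inner edges are 25 mm from this edge.
- sanding_block: Bystander on the deck near its left-hand end: cork sanding block 100 x 50 x 30 mm high, long side across the deck. Origin: centre of the underside.
- offcut: Bystander on the bench to the left of the board: plain aluminium offcut without holes, 75 x 130 x 6 mm. Not the plate of the job. Origin: centre of the underside.
- glue: Bystander standing on the bench behind the fence: white glue bottle, 62 mm across, 175 mm tall. Origin: centre of the underside.
- drink_can: Bystander standing on the bench behind the fence: bare drink can, 66 mm across, 118 mm tall. Origin: centre of the underside.
- tape_measure: Bystander standing on the bench to the right of the board: yellow tape measure about 62 x 34 mm, 61 mm high. Origin: centre of the underside.
- countersink: Bystander lying on the bench to the right of the board: hand countersink, wooden handle 100 mm long and 24 mm thick along -x from the origin, steel shank and cone 78 mm long along +x. Origin: where handle and shank meet, at bench height.
- screw_jar: Bystander standing on the bench to the left of the board: glass jar 68 mm across, 85 mm tall. Origin: centre of the underside.
Not all that is in view belongs to the job. What is shaped like the plate but blue is not meant.

How it is judged (in metres and radians):
At the end, for the whole second after the job is handed in: The plate lies flat and still on the deck with its holed end hanging 25 to 53 mm past the deck's right-hand end (so both holes are clear of the deck), its long edge at mid-length no more than 4.5 mm from the fence and within 0.045 rad of parallel to it (z of plate in the frame of board between 0.062 and 0.07 m and angle between plate's own z axis and vertical below 0.05 rad and y of plate_end in the frame of board_end between -0.053 and -0.025 m and x of plate in the frame of board above 0.0385 m and angle between the y axis of plate and the y axis of board, either way round below 0.045 rad and linear speed of plate below 0.01 m/s); the robot touches nothing.
It fails at once if the plate is lifted off the deck or falls from it (its underside more than 8 mm above or below the deck's top) (z of plate in the frame of board above 0.074 m or z of plate in the frame of board below 0.058 m).
It fails at once if the plate is tipped (more than 0.12 rad) (angle between plate's own z axis and vertical above 0.12 rad).
It fails at once if the plate is pushed with the arm or the gripper's body instead of the fingers (over 3 N) (contact force between the arm and plate above 3 N).
It fails at once if a bystander (sanding block, offcut, glue bottle, drink can, tape measure, countersink, screw jar) is moved by more than 20 mm (distance of any of sanding_block, offcut, glue, drink_can, tape_measure, countersink, screw_jar from where it was at the start of the episode above 0.02 m).
It also fails if it takes over 64 s, if anything falls off the work surface, if the arm or the gripper's body presses on something with over 40 N, if the wrist force passes 120 N, or if a joint passes its speed limit or range.

## Robot

A 6-joint arm with a two-finger parallel gripper is mounted at the origin on the work surface. World frame = base frame: x ahead of the robot, y to its left, z up, the work surface at z = 0. Lengths are in mm, angles in rad, forces in N, time in s.
With the tool pointing down it reaches from about 325 to 750 mm from the base axis. Payload 7.6 kg.
Tool frame: the origin (TCP) lies at the very end of the fingers, on their centre line; the grasp point (between the pads) lies 19 mm behind it; z points along the fingers, y is the direction in which the jaws open and shut (so a half turn about z gives the same grasp; the last joint's range is limited). The gripper opens to 85 mm and grips with 20 to 120 N. Pads are 22 mm wide; open, the fingers measure 114 mm over their backs; the gripper's body (76 mm by 85 mm) begins 54 mm behind the grasp point. The pads swing forward as they close: fully open they stand 13 mm farther back than shut.
Start: joints at [1.195, 0.052, 1.401, -0, 1.689, -0.07], TCP at [158.038, 500.669, 231.323] pointing down, gripper open.
Joint ranges: [-2.9, 2.9], [-0.91, 2.17], [0.12, 2.37], [-1.06, 4.2], [0.26, 2.73], [-2.93, 2.93]. Speed limits (rad/s): [2.57, 2.57, 3.01, 3.14, 3.14, 3.14].

## Interface

Orientations are given as a rotation vector (axis times angle).
In Python, from bench import ctrl, eyes, order gives the robot as it stands.
- The arm moves only by the shell command python3 -m creep 'ROWS' [FORCE]. ROWS is JSON, a list of rows, each a list of 7 numbers: the turn, a rotation vector about the tool's x, y, z in degrees, then the shift along the tool's x, y, z in m, then the gripper's target within -1 to 1 (fully open at 1, half-way at 0, shut at -1). A call has 1 to 12 rows; each row is the pose to reach, as a shift and turn from the pose measured when the call began, along the tool's axes at that moment; what a row does not reach only later rows make up. A row lasts 1/12 s, in which the tool goes at most 41.7 mm and 7.16 degrees, less where a joint would pass 70% of its speed; a pose out of reach is approached as far as the arm can. A call with a gripper value outside its range is refused whole. The fingers move at their own pace and stop on an object; FORCE is the grip in N (left out, the last holds). Time passes only in rows, so rows that repeat a pose let the fingers close. It gives the time, the measured TCP pose, the force and the opening at its end, in the units of the state.
- ctrl.observe(): the state, without advancing time (a new reading comes with each control period).
- eyes.grab_frame(name): name is "scene" or "top" or "wrist"; returns a dict with "img" (400x640x3 uint8, red, green, blue), "range_z" (400x640 float32, mm along the optical axis (not along the pixel's ray), 0 where there is no reading), "mtx" (3x3 intrinsics, pixels), "dist_coeffs" ([k1, k2, p1, p2, k3] as OpenCV has them; the pictures are not rectified), "eye" and "orientation" of the camera in the world. Camera axes: x right, y down, z forward; pixel columns grow to the right and rows downward; lengths in mm; the calibration is good to about 2 mm. A picture is of the moment at which its call begins.
- order.finish_job(): hands the job in, once; it reports no verdict.
The state is a dict: "time_s": time; "joints": joint angles; "dq": joint speeds; "joint_torque": joint torques, N m; "position": TCP position; "ee_rot": TCP orientation; "contact_force": force on the tool from outside, world axes, zero at the start; "torque": the same for the moment, N m; "gripper_width": opening from 0.0 (shut) to 1.0 (fully open).
Only numpy, scipy, OpenCV 4.12 (cv2) and the standard library are available. Lean on these libraries where they do the work, as an engineer would, in place of code of your own. Each camera call takes 0.05 s, during which the arm holds its last target.

## Working session

There is one attempt and no reset: what is moved stays moved. The work goes in short steps, Python scripts to look and compute and a shell command to move; the robot and the scene stay as the last step left them, time stands still between calls to the robot, and variables do not carry over. Pictures are saved under pics/ and viewed, and the job is handed in when it is done.

```bash
ls; mkdir -p pics; python3 - <<'E'
from bench import ctrl, eyes, order
import cv2
print(ctrl.observe())
for n in ["scene","top","wrist"]:
    f=eyes.grab_frame(n)
    cv2.imwrite(f"pics/{n}0.png",f["img"][:,:,::-1])
    print(n,f["mtx"],f["dist_coeffs"],f["eye"],f["orientation"])
E
```

```text
pics
{'time_s': 0.0, 'joints': array([ 1.19472143e+00,  5.28135356e-02,  1.40173976e+00,  3.08605161e-05,
        1.68862033e+00, -7.02777015e-02]), 'dq': array([-8.05102661e-05, -9.61758541e-04,  3.64421642e-04, -4.61944638e-04,
        7.15521087e-04,  8.37147167e-04]), 'joint_torque': array([-3.84300329e-04, -3.81667721e+01, -3.60187805e+01, -1.42262452e-04,
        6.39305523e-03, -3.09379743e-05]), 'position': array([157.89738528, 500.36703496, 230.47700448]), 'ee_rot': array([-4.78412136e-01, -3.10456667e+00,  2.41085259e-03]), 'contact_force': array([-0.06074116,  0.2358499 , -0.02565909]), 'torque': array([-0.00939131,  0.01015724,  0.02561639]), 'gripper_width': 0.998989926076612}
scene [[473.81532203   0.         314.7934425 ]
 [  0.         473.81532203 196.92685483]
 [  0.           0.           1.        ]] [-0.01639557  0.          0.          0.          0.        ] [1594.79961447 -531.33982213  997.63472328] [-1.94261332 -1.20975264  0.5978457 ]
top [[450.24567738   0.         317.8176769 ]
 [  0.         450.24567738 193.24309086]
 [  0.           0.           1.        ]] [-0.00865468  0.          0.          0.          0.        ] [ 320.82558703   -4.38114126 1509.13865497] [-2.13977901  2.15646027 -0.16184545]
wrist [[324.9831683    0.         321.17895873]
 [  0.         324.9831683  197.86991421]
 [  0.           0.           1.        ]] [0.00406434 0.         0.         0.         0.        ] [ 86.5698512  523.51817521 371.55744721] [2.32814497 1.70788689 0.25892532]
```

View pics/scene0.png

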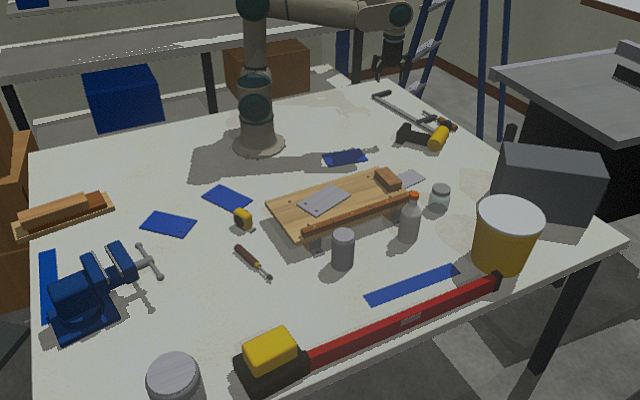

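View pics/top0.png

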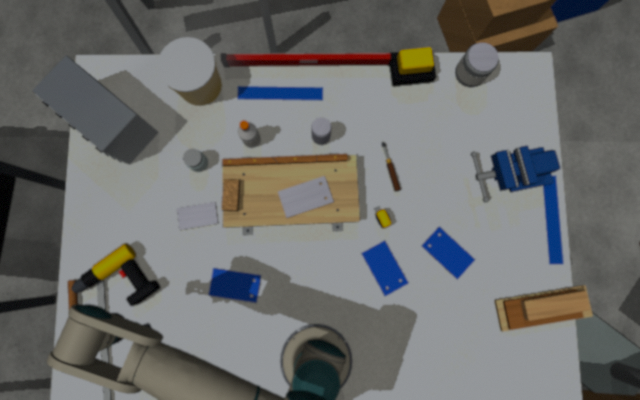

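View pics/wrist0.png

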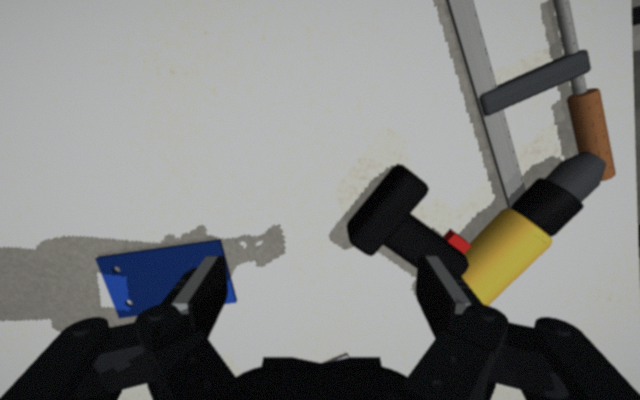

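The top view has the board at about (290,192). What could be taken for the plate:
- the grey plate with holes on the deck, at (305,197)
- the grey offcut without holes, at (197,216)
- blue plates at (236,285), (384,267) and (447,252)
- a blue strip at (280,93)

By the description it's the one at (305,197). I'll check it in a close crop and measure.

```bash
cat > h.py <<'E'
import numpy as np, cv2
from scipy.spatial.transform import Rotation as R
def cast(f,px,z):
    px=np.asarray(px,float).reshape(-1,1,2)
    u=cv2.undistortPoints(px,np.array(f["mtx"]),np.array(f["dist_coeffs"])).reshape(-1,2)
    d=np.c_[u,np.ones(len(u))]@R.from_rotvec(f["orientation"]).as_matrix().T
    e=np.array(f["eye"]); return e+d*((z-e[2])/d[:,2])[:,None]
def proj(f,P):
    Rm=R.from_rotvec(f["orientation"]).as_matrix()
    return cv2.projectPoints(np.asarray(P,float).reshape(-1,3),cv2.Rodrigues(Rm.T)[0],-Rm.T@np.array(f["eye"],float),np.array(f["mtx"]),np.array(f["dist_coeffs"]))[0].reshape(-1,2)
E
python3 - <<'E'
from bench import eyes
from h import *
f=eyes.grab_frame("top"); im=f["img"][:,:,::-1]
c=im[140:240,210:370]; cv2.imwrite("pics/crop1.png",cv2.resize(c,None,fx=5,fy=5,interpolation=cv2.INTER_CUBIC))
hsv=cv2.cvtColor(im.copy(),cv2.COLOR_BGR2HSV)
for p in [(305,197),(250,210),(345,200),(340,158),(231,195),(280,157),(300,240)]: print(p,hsv[p[1],p[0]],f["range_z"][p[1],p[0]])
E
```

```text
(305, 197) [120  16 140] 1450.7191
(250, 210) [ 19 113 145] 1447.757
(345, 200) [ 19 109 140] 1456.476
(340, 158) [ 15 182 112] 1452.1825
(231, 195) [ 16 142 117] 1430.3962
(280, 157) [ 13 129 115] 1449.0521
(300, 240) [ 43  12 151] 1503.0728
```

View pics/crop1.png

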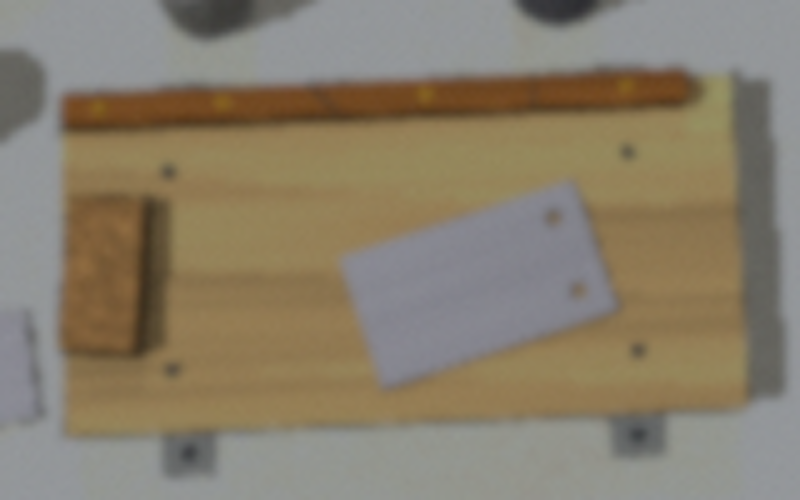

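The crop shows the grey plate with its two holes, at crop (553,216) and (577,289), near the right-hand end. This is the plate for the job. Next I'll measure the poses.

```bash
cat > meas.py <<'E'
from bench import eyes, ctrl
from h import *
def line(p): 
    vx,vy,x,y=cv2.fitLine(p.astype(np.float32),cv2.DIST_HUBER,0,.01,.01).ravel(); return np.array([x,y]),np.array([vx,vy])
def wood(im,S=3):
    b=cv2.resize(im,None,fx=S,fy=S,interpolation=cv2.INTER_LINEAR); return cv2.cvtColor(b,cv2.COLOR_RGB2HSV)
def pix(p,S): return (np.asarray(p,float)+.5)/S-.5
def plate(f,box,S=3):
    x0,y0,x1,y1=box; h=wood(f["img"][y0:y1,x0:x1].copy(),S)
    m=((h[...,1]<55)&(h[...,2]>95)).astype(np.uint8)
    m=cv2.morphologyEx(m,cv2.MORPH_OPEN,np.ones((5,5)))
    cs=cv2.findContours(m,cv2.RETR_EXTERNAL,cv2.CHAIN_APPROX_NONE)[0]
    c=max(cs,key=cv2.contourArea).reshape(-1,2)
    w=cast(f,pix(c,S)+[x0,y0],72)[:,:2]
    r=cv2.minAreaRect(w.astype(np.float32)); return r,m
E
python3 - <<'E'
from meas import *
f=eyes.grab_frame("top"); S=3
h=wood(f["img"],S)
m=((h[...,0]>8)&(h[...,0]<30)&(h[...,1]>75)).astype(np.uint8)
# front edge: columns 225..355 px, lowest wood pixel between rows 180..235
fr=[];
for x in range(230*S,352*S):
    ys=np.nonzero(m[200*S:235*S,x])[0]
    if len(ys) and not(238*S<x<258*S or 328*S<x<348*S): fr.append((x,ys.max()+200*S+.5))
rt=[]
for y in range(165*S,218*S):
    xs=np.nonzero(m[y,340*S:370*S])[0]
    if len(xs): rt.append((xs.max()+340*S+.5,y))
lf=[]
for y in range(182*S,222*S):
    xs=np.nonzero(m[y,210*S:260*S])[0]
    if len(xs): lf.append((xs.min()+210*S-.5,y))
F=cast(f,pix(fr,S),66)[:,:2];Rt=cast(f,pix(rt,S),66)[:,:2]
pf,df=line(F); pr,dr=line(Rt)
df*=np.sign(df[1]); dr*=np.sign(dr[0])
print("front",pf,df,np.arctan2(-df[0],df[1]),"right",pr,dr,np.arctan2(dr[1],dr[0]))
# corner
t=np.linalg.solve(np.c_[df,-dr],pr-pf); print("front right corner",pf+t[0]*df)
# fence inner edge (darker, sat higher) : vertical scans
fe=[]
for x in range(230*S,340*S,S):
    col=h[145*S:175*S,x,1].astype(float); col=cv2.GaussianBlur(col.reshape(-1,1),(1,7),0).ravel()
    g=np.diff(col); fe.append((x,145*S+.5+np.argmin(g)))
FE=cast(f,pix(fe,S),90)[:,:2]; p,d=line(FE); d*=np.sign(d[1]); print("fence",p,d,np.arctan2(-d[0],d[1]))
r,pm=plate(f,(268,172,340,220)); print("plate",r, cv2.boxPoints(r))
for u in [(210+553/5,140+216/5),(210+577/5,140+289/5)]: print("hole",cast(f,[u],72))
for n,u in [("sand",(231,195)),("tape",(384,217)),("can",(321,126)),("glue",(248,128)),("jar",(195,158))]:print(n,cast(f,[u],60))
E
```

```text
front [434.33667  79.31217] [-0.03315302  0.99945027] 0.033159092 right [ 539.95044 -141.15933] [0.99930936 0.03715892] 0.037167475
front right corner [ 441.7711  -144.81009]
fence [628.7762   95.00098] [-0.03469196  0.99939805] 0.034698915
plate ((522.0155029296875, 28.140518188476562), (92.84571075439453, 162.7080535888672), 18.3111572265625) [[452.3837    90.79012 ]
 [503.50287  -63.6791  ]
 [591.64734  -34.509087]
 [540.52814  119.96014 ]]
hole [[564.1780815  -21.58595212  72.        ]]
hole [[516.37411359 -36.62111532  72.        ]]
sand [[529.48147309 269.76608647  60.        ]]
tape [[ 453.98866596 -225.56862885   60.        ]]
can [[759.13941336 -24.79417094  60.        ]]
glue [[753.96062718 217.81752403  60.        ]]
jar [[653.30947878 390.61909184  60.        ]]
```

```bash
cat >> h.py <<'E'
BO=np.array([543.5,78.9]); BY=0.035   # board origin, yaw
def b2w(x,y):
    c,s=np.cos(BY),np.sin(BY); return BO+[c*x-s*y,s*x+c*y]
def w2b(p):
    c,s=np.cos(BY),np.sin(BY); d=np.asarray(p)[:2]-BO; return np.array([c*d[0]+s*d[1],-s*d[0]+c*d[1]])
def delta(st,xyz,yaw):
    """tool-frame turn (deg) and shift (m); target tool down, tool y at yaw from world y"""
    Rm=R.from_rotvec(st["ee_rot"]).as_matrix()
    T=R.from_euler('z',yaw).as_matrix()@np.diag([-1,1,-1.])
    r=R.from_matrix(Rm.T@T).as_rotvec(degrees=True); t=Rm.T@(np.array(xyz)-st["position"])/1000
    return r.round(2),t.round(4)
E
python3 - <<'E'
from h import *
from bench import ctrl
s=ctrl.observe()
print(b2w(-118,-45),w2b([522,28.1]))
x,y=b2w(-118,-45)
print(delta(s,[x-20,y,160],BY))
E
```

```text
[427.14694608  29.79840284] [-23.26446961 -50.0165418 ]
(array([-4.000e-02, -1.000e-02, -1.953e+01]), array([-0.3793, -0.3739,  0.0712]))
```

```bash
python3 -m creep '[[0,0,-6,-0.03,-0.03,0,1],[0,0,-12,-0.06,-0.06,0.01,1],[0,0,-18,-0.09,-0.09,0.02,1],[0,0,-19.5,-0.12,-0.118,0.03,1],[0,0,-19.5,-0.15,-0.147,0.04,1],[0,0,-19.5,-0.18,-0.177,0.05,1],[0,0,-19.5,-0.21,-0.206,0.05,1],[0,0,-19.5,-0.24,-0.236,0.06,1],[0,0,-19.5,-0.27,-0.265,0.06,1],[0,0,-19.5,-0.3,-0.295,0.07,1],[0,0,-19.5,-0.33,-0.325,0.071,1],[0,0,-19.5,-0.355,-0.35,0.071,1]]'
python3 - <<'E'
from h import *
from bench import ctrl
s=ctrl.observe(); x,y=b2w(-114,-45)
print(delta(s,[x,y,100],BY))
E
```

```text
time_s: 1.25
position: [388.5, 63.1, 159.8]
ee_rot: [0.054, -3.141, 0.001]
contact_force: [0.9, 1.3, -0.2]
gripper_width: 0.996
(array([-0.03, -0.03, -0.03]), array([-0.0415, -0.0346,  0.0598]))
```

```bash
python3 -m creep '[[0,0,0,-0.02,-0.017,0.02,1],[0,0,0,-0.0415,-0.0346,0.04,1],[0,0,0,-0.0415,-0.0346,0.055,1],[0,0,0,-0.0415,-0.0346,0.06,1],[0,0,0,-0.0415,-0.0346,0.06,1]]'
python3 - <<'E'
from h import *
from bench import ctrl,eyes
s=ctrl.observe(); print(w2b(s["position"]),s["position"],s["contact_force"])
for n in ["wrist","top"]:
    f=eyes.grab_frame(n); im=f["img"][:,:,::-1]
    if n=="top": im=cv2.resize(im[140:260,200:380],None,fx=4,fy=4)
    cv2.imwrite(f"pics/{n}1.png",im)
E
```

```text
time_s: 1.67
position: [430.0, 30.0, 98.3]
ee_rot: [0.054, -3.137, 0.0]
contact_force: [-0.0, 0.0, -0.5]
gripper_width: 1.0
[-115.1223909   -44.92152739] [430.02004684  29.97752315  98.33282069] [-0.00656965  0.01218288 -0.53329612]
```

View pics/wrist1.png

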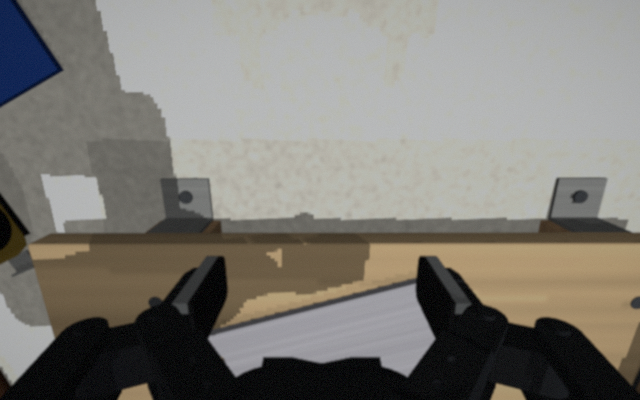

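View pics/top1.png

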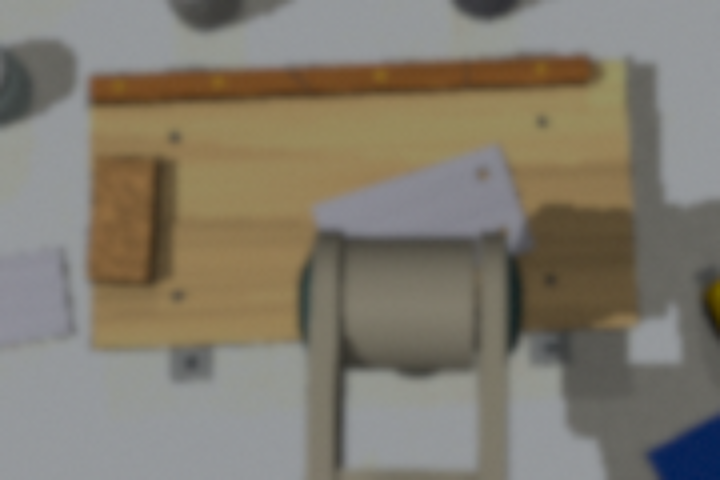

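```bash
python3 -m creep '[[0,0,0,0,0,0.012,1],[0,0,0,0,0,0.018,1],[0,0,0,0,0,0.018,1]]'; python3 -m creep '[[0,0,0,0,0,0.005,1],[0,0,0,0,0,0.01,1],[0,0,0,0,0,0.01,1]]'
```

```text
time_s: 2.02
position: [430.6, 30.9, 82.4]
ee_rot: [0.057, -3.141, 0.001]
contact_force: [0.2, 0.1, -0.4]
gripper_width: 1.005
time_s: 2.27
position: [430.2, 31.1, 71.7]
ee_rot: [0.058, -3.14, 0.001]
contact_force: [-0.3, 0.1, -0.4]
gripper_width: 0.997
```

```bash
for i in 1; do python3 -m creep '[[0,0,0,0,0,0.003,1],[0,0,0,0,0,0.004,1],[0,0,0,0,0,0.004,1]]'; done; python3 -m creep '[[0,0,0,0,0,0.002,1],[0,0,0,0,0,0.003,1],[0,0,0,0,0,0.003,1]]';python3 -m creep '[[0,0,0,0,0,0.002,1],[0,0,0,0,0,0.003,1],[0,0,0,0,0,0.003,1]]'
```

```text
time_s: 2.52
position: [430.0, 31.1, 67.4]
ee_rot: [0.058, -3.139, 0.001]
contact_force: [0.0, 0.8, 0.3]
gripper_width: 0.999
time_s: 2.77
position: [429.9, 31.0, 64.2]
ee_rot: [0.057, -3.139, 0.001]
contact_force: [0.3, 0.1, -0.6]
gripper_width: 0.997
time_s: 3.02
position: [429.7, 31.0, 60.9]
ee_rot: [0.057, -3.139, 0.001]
contact_force: [0.6, -0.2, 1.0]
gripper_width: 1.002
```

```bash
for i in 1; do python3 -m creep '[[0,0,0,0,0,0.002,1],[0,0,0,0,0,0.003,1],[0,0,0,0,0,0.003,1]]'; done; python3 -m creep '[[0,0,0,0,0,0.002,1],[0,0,0,0,0,0.002,1]]';python3 -m creep '[[0,0,0,0,0,0.002,1],[0,0,0,0,0,0.002,1]]'
```

```text
time_s: 3.27
position: [429.5, 31.1, 57.6]
ee_rot: [0.057, -3.138, 0.0]
contact_force: [0.4, 0.3, 1.0]
gripper_width: 1.002
time_s: 3.43
position: [429.3, 31.0, 55.2]
ee_rot: [0.057, -3.137, 0.001]
contact_force: [-0.2, -0.3, 0.1]
gripper_width: 1.002
time_s: 3.6
position: [429.3, 31.0, 52.9]
ee_rot: [0.057, -3.137, 0.001]
contact_force: [0.6, -0.3, -0.4]
gripper_width: 0.998
```

```bash
python3 - <<'E'
from h import *
from bench import ctrl,eyes
f=eyes.grab_frame("wrist"); cv2.imwrite("pics/wrist2.png",f["img"][:,:,::-1])
f=eyes.grab_frame("scene"); cv2.imwrite("pics/scene2.png",cv2.resize(f["img"][140:260,250:420,::-1],None,fx=4,fy=4))
E
```

```text
(no output)
```

View pics/wrist2.png

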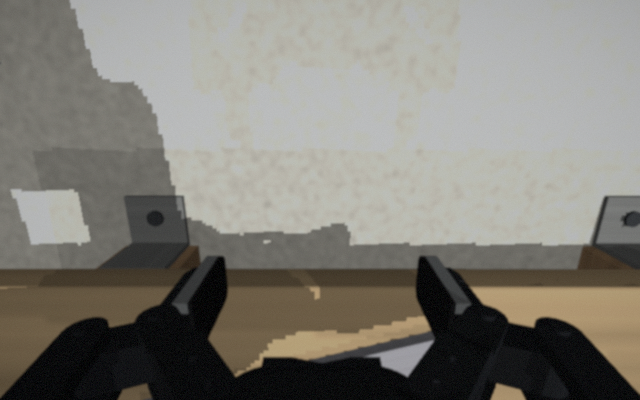

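View pics/scene2.png

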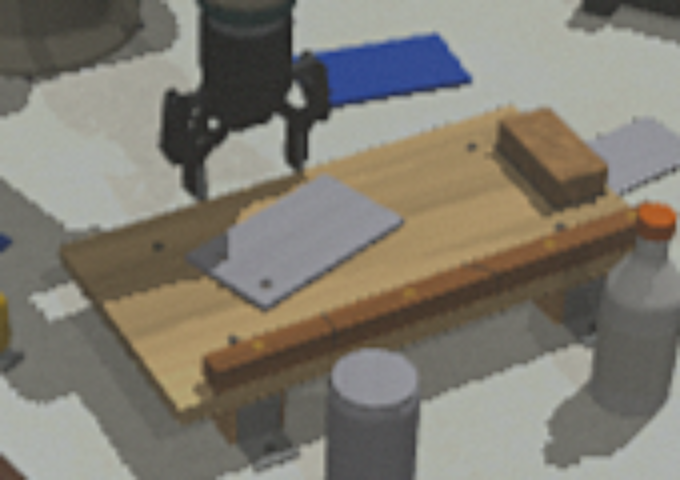

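Both views show the fingertips just at the deck's front edge and almost at deck height. I'll keep feeling down.

```bash
python3 -m creep '[[0,0,0,0,0,0.0015,1],[0,0,0,0,0,0.0015,1]]';python3 -m creep '[[0,0,0,0,0,0.0015,1],[0,0,0,0,0,0.0015,1]]'
```

```text
time_s: 3.87
position: [429.5, 31.0, 52.6]
ee_rot: [0.057, -3.138, 0.001]
contact_force: [-4.2, -0.3, 8.0]
gripper_width: 1.005
time_s: 4.03
position: [429.7, 31.0, 52.5]
ee_rot: [0.058, -3.138, 0.001]
contact_force: [-7.8, -1.8, 12.8]
gripper_width: 1.002
```

```bash
python3 -m creep '[[0,0,0,0,0,-0.0025,1],[0,0,0,0,0,-0.0025,1]]'; python3 - <<'E'
from h import *
from bench import ctrl,eyes
s=ctrl.observe(); print(w2b(s["position"]),s["position"]);print(delta(s,[*b2w(-70,-45),55],BY))
E
```

```text
time_s: 4.2
position: [430.1, 31.1, 55.7]
ee_rot: [0.058, -3.139, 0.001]
contact_force: [-0.3, -0.5, 0.6]
gripper_width: 1.001
[-115.00883228  -43.82835542] [430.09528271  31.07399936  55.67276045]
(array([-0.03, -0.11,  0.1 ]), array([-0.045 , -0.0013,  0.0006]))
```

```bash
python3 -m creep '[[0,0,0,-0.005,-0.001,0.0005,1],[0,0,0,-0.010,-0.001,0.0005,1],[0,0,0,-0.015,-0.001,0.0005,1],[0,0,0,-0.02,-0.001,0.0005,1],[0,0,0,-0.025,-0.001,0.0005,1],[0,0,0,-0.03,-0.001,0.0005,1],[0,0,0,-0.035,-0.001,0.0005,1],[0,0,0,-0.04,-0.001,0.0005,1],[0,0,0,-0.045,-0.001,0.0005,1],[0,0,0,-0.05,-0.001,0.0005,1]]'; python3 - <<'E'
from h import *
from bench import ctrl,eyes
s=ctrl.observe(); print(w2b(s["position"]),s["position"]);print(delta(s,[*b2w(-20,-45),55.3],BY))
f=eyes.grab_frame("top"); cv2.imwrite("pics/top3.png",cv2.resize(f["img"][140:260,200:380,::-1],None,fx=4,fy=4))
f=eyes.grab_frame("scene"); cv2.imwrite("pics/scene3.png",cv2.resize(f["img"][140:260,250:420,::-1],None,fx=4,fy=4))
E
```

```text
time_s: 5.03
position: [480.6, 31.9, 55.0]
ee_rot: [0.058, -3.139, 0.001]
contact_force: [-0.7, 0.5, -0.3]
gripper_width: 1.003
[-64.53266226 -44.72073135] [480.57176601  31.94847523  55.01946229]
(array([-0.02, -0.12,  0.1 ]), array([-0.0445, -0.0004, -0.0004]))
```

View pics/top3.png

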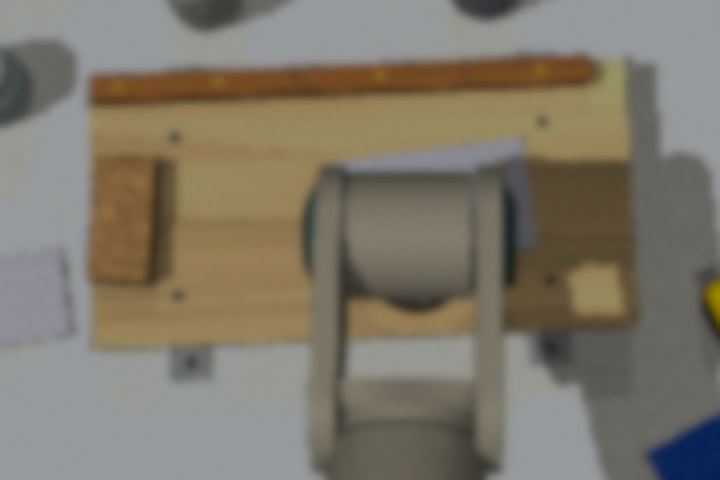

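View pics/scene3.png

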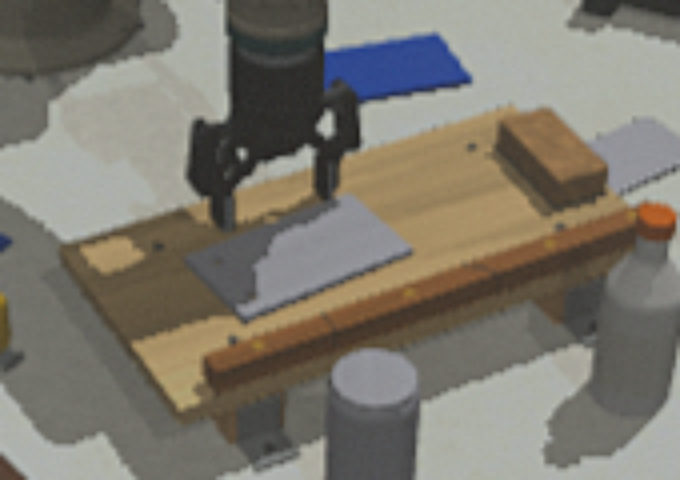

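The plate is turning square. Its far edge in the top crop now runs from (340,160) to (520,140), and the fingers are pushing cleanly. I'll continue to the fence.

```bash
python3 -m creep '[[0,0,0,-0.005,0,-0.0002,1],[0,0,0,-0.010,0,-0.0002,1],[0,0,0,-0.015,0,-0.0002,1],[0,0,0,-0.02,0,-0.0002,1],[0,0,0,-0.024,0,-0.0002,1],[0,0,0,-0.028,0,-0.0002,1],[0,0,0,-0.032,0,-0.0002,1],[0,0,0,-0.036,0,-0.0002,1],[0,0,0,-0.04,0,-0.0002,1],[0,0,0,-0.043,0,-0.0002,1],[0,0,0,-0.043,0,-0.0002,1]]'; python3 - <<'E'
from h import *
from bench import ctrl,eyes
s=ctrl.observe(); print(w2b(s["position"]),s["position"]);print(delta(s,[*b2w(-13,-45),55.3],BY))
E
```

```text
time_s: 6.05
position: [524.6, 33.4, 55.4]
ee_rot: [0.058, -3.141, 0.001]
contact_force: [0.3, 0.1, -1.2]
gripper_width: 1.004
[-20.52142209 -44.79685257] [524.55871575  33.41247956  55.37889197]
(array([-0.04, -0.03,  0.09]), array([-0.0075, -0.0002,  0.0001]))
```

```bash
python3 -m creep '[[0,0,0,-0.002,0,0,1],[0,0,0,-0.004,0,0,1],[0,0,0,-0.006,0,0,1],[0,0,0,-0.006,0,0,1]]'; python3 -m creep '[[0,0,0,-0.002,0,0,1],[0,0,0,-0.002,0,0,1]]';  python3 -m creep '[[0,0,0,-0.002,0,0,1],[0,0,0,-0.002,0,0,1]]'
```

```text
time_s: 6.38
position: [530.9, 33.6, 55.4]
ee_rot: [0.058, -3.141, 0.001]
contact_force: [-0.8, -0.1, 0.3]
gripper_width: 0.996
time_s: 6.55
position: [533.1, 33.7, 55.4]
ee_rot: [-0.057, 3.141, -0.001]
contact_force: [-0.7, -0.1, -0.4]
gripper_width: 1.002
time_s: 6.72
position: [533.6, 33.8, 55.1]
ee_rot: [0.057, -3.136, 0.001]
contact_force: [-9.7, -0.0, 5.9]
gripper_width: 1.002
```

The force rose at board x ≈ -12, so the plate is on the fence. I'll back off, lift, go round to the left-hand end and shut the fingers.

```bash
python3 -m creep '[[0,0,0,0.01,0,0,1],[0,0,0,0.025,0,-0.002,1],[0,0,0,0.025,0,-0.03,1],[0,0,0,0.025,0.02,-0.06,0.5],[0,0,0,0.01,0.06,-0.06,0],[0,0,0,-0.01,0.09,-0.06,-0.5],[0,0,0,-0.03,0.12,-0.06,-1],[0,0,0,-0.055,0.13,-0.06,-1],[0,0,0,-0.055,0.13,-0.06,-1],[0,0,0,-0.055,0.13,-0.06,-1]]' 30; python3 - <<'E'
from h import *
from bench import ctrl,eyes
s=ctrl.observe(); print(w2b(s["position"]),s["position"]);
for n in ["wrist","top"]:
    f=eyes.grab_frame(n); im=f["img"][:,:,::-1]
    if n=="top": im=cv2.resize(im[140:260,200:380],None,fx=4,fy=4)
    cv2.imwrite(f"pics/{n}4.png",im)
E
```

```text
time_s: 7.55
position: [584.4, 166.3, 113.9]
ee_rot: [0.059, -3.135, 0.002]
contact_force: [-0.1, -0.0, -0.8]
gripper_width: 0.009
[43.98225098 85.96353611] [584.44720508 166.34995334 113.86126731]
```

View pics/wrist4.png

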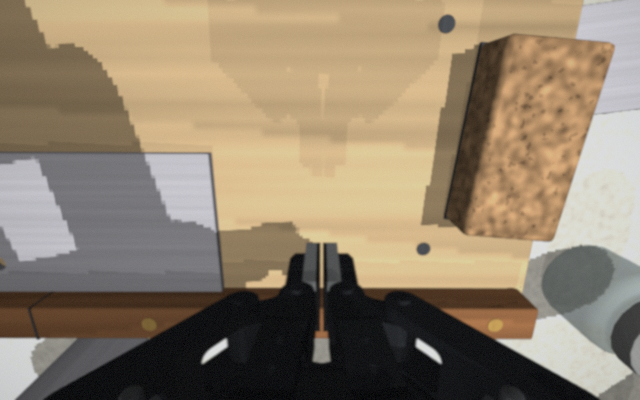

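View pics/top4.png

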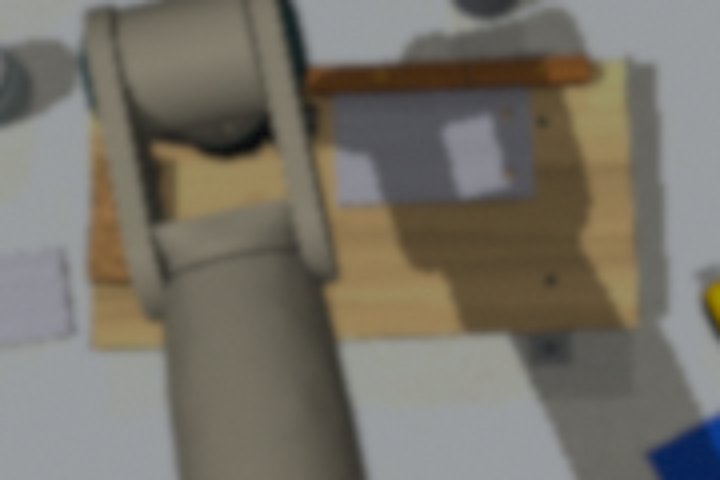

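The plate lies square on the fence. Its left edge is at wrist (210–222, 153–291), and the top crop shows it at x 335–535. Next I'll locate its ends.

```bash
python3 - <<'E'
from h import *
from bench import ctrl,eyes
f=eyes.grab_frame("top")
for u in [(335,202),(335,95),(533,200),(533,92)]: print(w2b(cast(f,[(200+u[0]/4,140+u[1]/4)],72)[0]))
f=eyes.grab_frame("wrist")
print([w2b(cast(f,[u],72)[0]) for u in [(210,153),(222,291)]], [w2b(cast(f,[u],66)[0]) for u in [(212,153),(224,291)]])
E
```

```text
[-1.68463556 18.7515077 ]
[86.39547415 15.92610833]
[  -6.83009127 -140.99274954]
[  82.08916515 -145.27077954]
[array([-1.19471622, 21.76195436]), array([88.78604173, 20.72004589])] [array([-0.22529276, 20.88311616]), array([92.68533912, 19.97432617])]
```

```bash
python3 -m creep '[[0,0,0,0,0,0.02,-1],[0,0,0,0,0,0.038,-1],[0,0,0,0,0,0.044,-1],[0,0,0,0,0,0.044,-1]]'; python3 -m creep '[[0,0,0,0,0,0.0015,-1],[0,0,0,0,0,0.0015,-1]]'; python3 - <<'E'
from h import *
from bench import ctrl,eyes
s=ctrl.observe(); print(w2b(s["position"]),s["position"]);print(delta(s,[*b2w(44,40),68.5],BY))
f=eyes.grab_frame("wrist"); cv2.imwrite("pics/wrist5.png",f["img"][:,:,::-1])
E
```

```text
time_s: 8.08
position: [582.3, 164.3, 69.7]
ee_rot: [0.055, -3.134, 0.002]
contact_force: [0.3, -0.4, 0.2]
gripper_width: -0.002
time_s: 8.25
position: [582.5, 164.1, 69.2]
ee_rot: [0.054, -3.135, 0.002]
contact_force: [-0.6, -0.1, -0.9]
gripper_width: -0.004
[41.97413215 83.77996088] [582.51672563 164.0974456   69.15163919]
(array([-0.05, -0.36, -0.01]), array([-0.002 , -0.0438,  0.0007]))
```

View pics/wrist5.png

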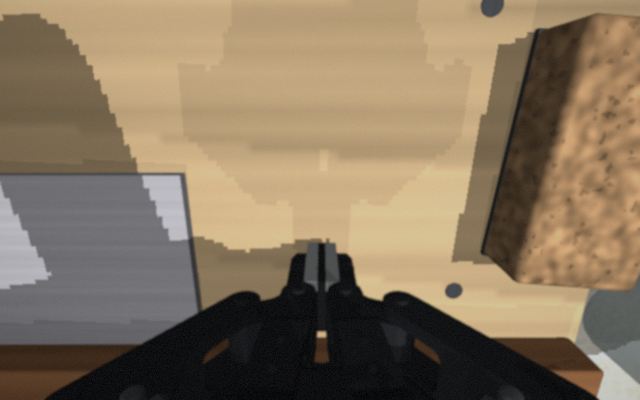

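```bash
python3 -m creep '[[0,0,0,-0.002,-0.01,0.0007,-1],[0,0,0,-0.002,-0.02,0.0007,-1],[0,0,0,-0.002,-0.03,0.0007,-1],[0,0,0,-0.002,-0.037,0.0007,-1],[0,0,0,-0.002,-0.042,0.0007,-1],[0,0,0,-0.002,-0.047,0.0007,-1],[0,0,0,-0.002,-0.052,0.0007,-1],[0,0,0,-0.002,-0.057,0.0007,-1],[0,0,0,-0.002,-0.062,0.0007,-1],[0,0,0,-0.002,-0.067,0.0007,-1],[0,0,0,-0.002,-0.072,0.0007,-1]]'; python3 - <<'E'
from h import *
from bench import ctrl,eyes
s=ctrl.observe(); print(w2b(s["position"]),s["position"]);print(delta(s,[*b2w(44,-40),68.5],BY))
for n in ["wrist","top"]:
    f=eyes.grab_frame(n); im=f["img"][:,:,::-1]
    if n=="top": im=cv2.resize(im[140:260,200:380],None,fx=4,fy=4)
    cv2.imwrite(f"pics/{n}6.png",im)
E
```

```text
time_s: 9.22
position: [587.1, 92.1, 68.6]
ee_rot: [0.055, -3.135, 0.001]
contact_force: [-0.1, 1.4, 0.2]
gripper_width: 0.001
[44.0561275  11.69909551] [587.11976113  92.13358021  68.64168564]
(array([-0.03, -0.35,  0.01]), array([ 0.0001, -0.0517,  0.0002]))
```

View pics/wrist6.png

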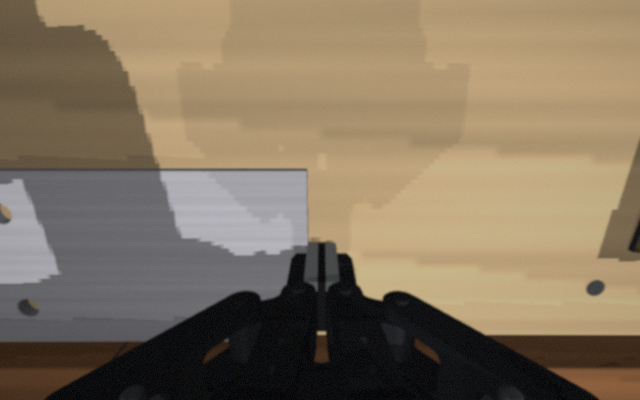

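View pics/top6.png

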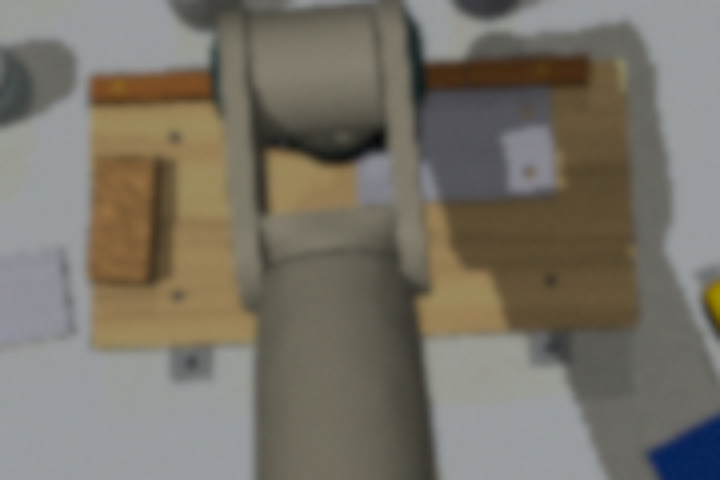

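The plate has moved about 22 mm and still lies along the fence. Its right end is at top crop x ≈ 553. I'll continue.

```bash
python3 -m creep '[[0,0,0,0,-0.005,0,-1],[0,0,0,0,-0.01,0,-1],[0,0,0,0,-0.015,0,-1],[0,0,0,0,-0.02,0,-1],[0,0,0,0,-0.025,0,-1],[0,0,0,0,-0.03,0,-1],[0,0,0,0,-0.035,0,-1],[0,0,0,0,-0.04,0,-1],[0,0,0,0,-0.045,0,-1],[0,0,0,0,-0.05,0,-1],[0,0,0,0,-0.055,0,-1],[0,0,0,0,-0.06,0,-1]]'; python3 - <<'E'
from h import *
from bench import ctrl,eyes
s=ctrl.observe(); print(w2b(s["position"]),s["position"]);print(delta(s,[*b2w(44,-75),68.5],BY))
for n in ["wrist","top","scene"]:
    f=eyes.grab_frame(n); im=f["img"][:,:,::-1]
    if n=="top": im=cv2.resize(im[140:260,200:380],None,fx=4,fy=4)
    if n=="scene": im=cv2.resize(im[140:260,250:420],None,fx=4,fy=4)
    cv2.imwrite(f"pics/{n}7.png",im)
E
```

```text
time_s: 10.32
position: [589.2, 31.0, 68.7]
ee_rot: [0.054, -3.135, 0.002]
contact_force: [-0.1, 0.9, -1.9]
gripper_width: 0.004
[ 44.02585065 -49.4483138 ] [589.22922523  31.02256039  68.69340992]
(array([-0.07, -0.35, -0.05]), array([ 0.    , -0.0256,  0.0002]))
```

View pics/wrist7.png

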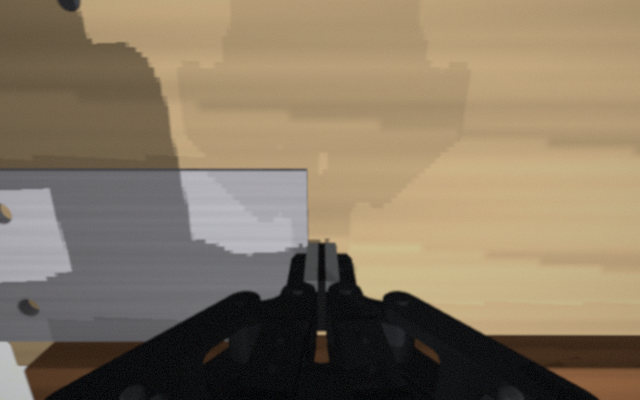

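View pics/top7.png

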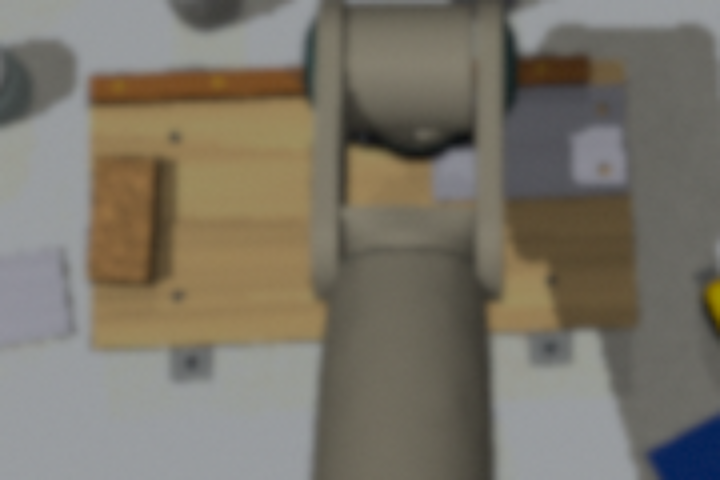

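View pics/scene7.png

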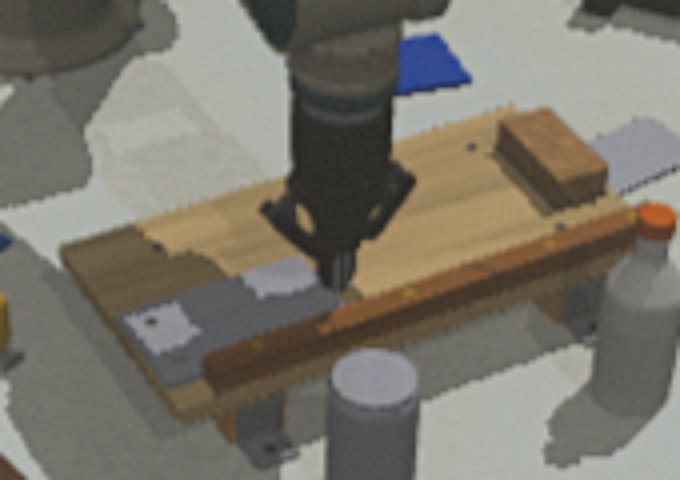

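The plate's holed end is now level with the deck's end: in the top crop both are at x ≈ 627. About 39 mm is left, so I'll push 33 and measure.

```bash
python3 -m creep '[[0,0,0,0,-0.004,0,-1],[0,0,0,0,-0.008,0,-1],[0,0,0,0,-0.012,0,-1],[0,0,0,0,-0.016,0,-1],[0,0,0,0,-0.02,0,-1],[0,0,0,0,-0.024,0,-1],[0,0,0,0,-0.028,0,-1],[0,0,0,0,-0.031,0,-1],[0,0,0,0,-0.033,0,-1],[0,0,0,0,-0.033,0,-1]]'; python3 - <<'E'
from h import *
from bench import ctrl,eyes
s=ctrl.observe(); print(w2b(s["position"]),s["position"])
for n in ["wrist","top"]:
    f=eyes.grab_frame(n); im=f["img"][:,:,::-1]
    if n=="top": im=cv2.resize(im[140:220,300:380],None,fx=8,fy=7,interpolation=cv2.INTER_CUBIC)
    cv2.imwrite(f"pics/{n}8.png",im)
E
```

```text
time_s: 11.3
position: [590.5, -2.6, 68.9]
ee_rot: [0.052, -3.135, 0.003]
contact_force: [-1.6, 0.0, -0.4]
gripper_width: 0.004
[ 44.07677073 -83.12156404] [590.45843727  -2.62828525  68.87879886]
```

View pics/wrist8.png

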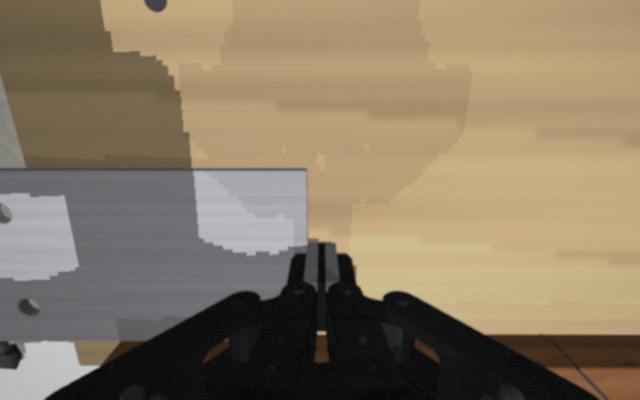

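View pics/top8.png

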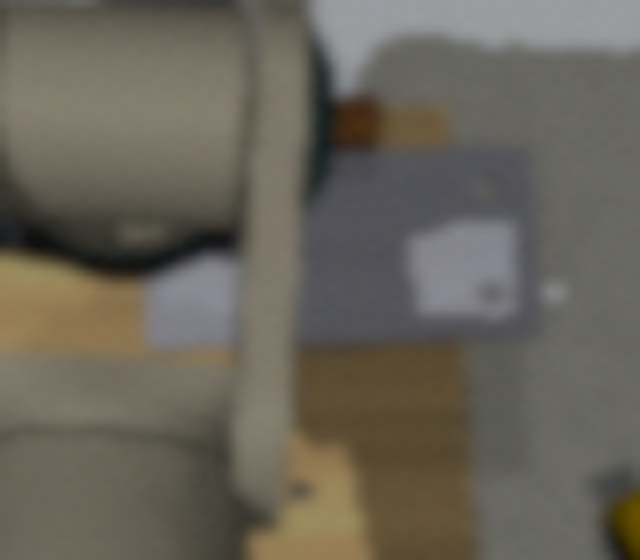

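```bash
python3 - <<'E'
from h import *
from bench import eyes
f=eyes.grab_frame("top")
g=lambda u,z:w2b(cast(f,[(300+(u[0]+.5)/8-.5,140+(u[1]+.5)/7-.5)],z)[0])
print("plate end",g((530,160),72),g((536,330),72),"left",g((147,320),72),"deck end",g((452,120),66),g((466,370),66),g((471,450),66))
f=eyes.grab_frame("wrist")
print("plate left",w2b(cast(f,[(307,180)],72)[0]),w2b(cast(f,[(307,240)],72)[0]),"deck end",w2b(cast(f,[(10,115)],66)[0]),w2b(cast(f,[(22,165)],66)[0]))
E
```

```text
plate end [  79.52344392 -251.46674699] [  -0.65796139 -249.19253183] left [ 10.67975705 -92.24301318] deck end [ 101.24819551 -221.35025003] [ -17.2501991  -220.45548823] [ -54.59771593 -220.38639717]
plate left [  3.94714643 -88.50889085] [ 32.52391436 -88.89485359] deck end [ -23.33053165 -215.91717477] [  -1.56035235 -216.66787665]
```

The overhang is about 30 mm by the top camera and about 32 mm by the wrist camera. I'll push 8 mm more.

```bash
python3 -m creep '[[0,0,0,0,-0.003,0,-1],[0,0,0,0,-0.006,0,-1],[0,0,0,0,-0.008,0,-1],[0,0,0,0,-0.008,0,-1]]'; python3 -m creep '[[0,0,0,0,0.005,0,-1],[0,0,0,0,0.025,0,-1],[0,0,0,0,0.025,-0.03,-1],[0,0,0,0.04,0.025,-0.06,-1],[0,0,0,0.08,0.025,-0.06,0],[0,0,0,0.11,0.01,-0.06,1],[0,0,0,0.11,-0.02,-0.06,1],[0,0,0,0.11,-0.04,-0.06,1],[0,0,0,0.11,-0.04,-0.06,1],[0,0,0,0.11,-0.04,-0.06,1]]'; python3 - <<'E'
from h import *
from bench import ctrl,eyes
s=ctrl.observe(); print(w2b(s["position"]),s["position"]); print(delta(s,[*b2w(-45,-155),55.3],BY))
for n in ["wrist","top"]:
    f=eyes.grab_frame(n); im=f["img"][:,:,::-1]
    if n=="top": im=cv2.resize(im[140:220,290:390],None,fx=7,fy=7,interpolation=cv2.INTER_CUBIC)
    cv2.imwrite(f"pics/{n}9.png",im)
E
```

```text
time_s: 11.83
position: [590.7, -10.5, 68.9]
ee_rot: [0.052, -3.135, 0.003]
contact_force: [0.6, 0.2, -0.1]
gripper_width: 0.005
time_s: 12.67
position: [482.5, -54.4, 129.9]
ee_rot: [0.049, -3.136, 0.003]
contact_force: [-0.2, 0.2, 0.1]
gripper_width: 0.847
[ -65.64066295 -131.11197605] [482.48752017 -54.42863233 129.88038138]
(array([-0.12, -0.3 , -0.21]), array([-0.0211, -0.0237,  0.0745]))
```

View pics/wrist9.png

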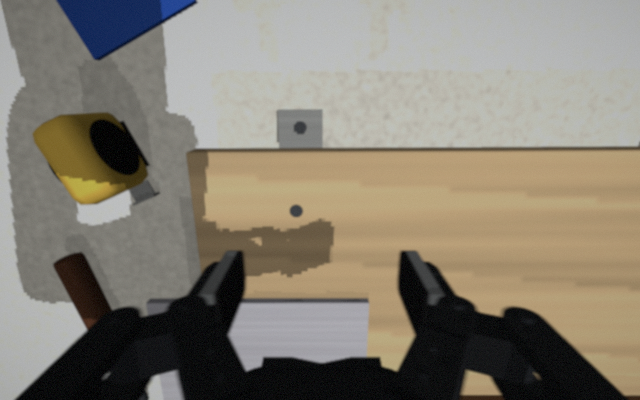

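View pics/top9.png

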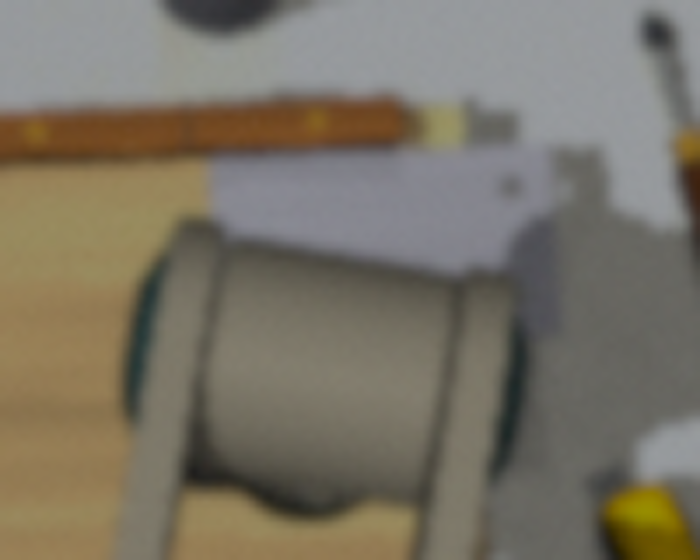

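```bash
python3 -m creep '[[0,0,0,-0.01,-0.034,0,1],[0,0,0,-0.021,-0.034,0.03,1],[0,0,0,-0.021,-0.034,0.06,1],[0,0,0,-0.021,-0.034,0.0745,1],[0,0,0,-0.021,-0.034,0.0745,1],[0,0,0,-0.021,-0.034,0.0745,1]]';  python3 - <<'E'
from h import *
from bench import ctrl,eyes
s=ctrl.observe(); print(w2b(s["position"])); print(delta(s,[*b2w(-14,-165),55.3],BY))
E
```

```text
time_s: 13.27
position: [504.7, -85.8, 54.8]
ee_rot: [0.054, -3.135, 0.002]
contact_force: [-0.7, 0.5, -0.1]
gripper_width: 1.001
[ -44.54483276 -163.27777727]
(array([-0.08, -0.36, -0.02]), array([-0.0305, -0.0017, -0.0007]))
```

```bash
python3 -m creep '[[0,0,0,-0.006,0,-0.0005,1],[0,0,0,-0.012,0,-0.0005,1],[0,0,0,-0.018,0,-0.0005,1],[0,0,0,-0.023,0,-0.0005,1],[0,0,0,-0.026,0,-0.0005,1],[0,0,0,-0.028,0,-0.0005,1],[0,0,0,-0.029,0,-0.0005,1],[0,0,0,-0.03,0,-0.0005,1]]'; python3 -m creep '[[0,0,0,-0.0015,0,0,1],[0,0,0,-0.003,0,0,1],[0,0,0,-0.003,0,0,1]]'
```

```text
time_s: 13.93
position: [534.7, -84.8, 55.0]
ee_rot: [0.054, -3.135, 0.002]
contact_force: [-0.3, -0.7, 0.6]
gripper_width: 1.0
time_s: 14.18
position: [537.4, -84.8, 54.9]
ee_rot: [0.054, -3.134, 0.003]
contact_force: [-2.2, -1.0, 0.6]
gripper_width: 0.999
```

```bash
python3 -m creep '[[0,0,0,-0.0015,0,0,1],[0,0,0,-0.0015,0,0,1]]'; python3 -c "
from h import *;from bench import ctrl;print(w2b(ctrl.observe()['position']))"
```

```text
time_s: 14.35
position: [537.6, -84.8, 54.7]
ee_rot: [0.054, -3.13, 0.002]
contact_force: [-8.5, -0.2, 5.1]
gripper_width: 1.001
[ -11.64633146 -163.42724851]
```

Pressed home with 8.5 N at board x ≈ -11.6. Now I'll withdraw, lift clear and look.

```bash
python3 -m creep '[[0,0,0,0.01,0,0,1],[0,0,0,0.03,0,0,1],[0,0,0,0.05,0,-0.02,1],[0,0,0,0.07,0.02,-0.06,1],[0,0,0,0.09,0.05,-0.09,1],[0,0,0,0.11,0.09,-0.12,1],[0,0,0,0.12,0.13,-0.14,1],[0,0,0,0.12,0.17,-0.14,1],[0,0,0,0.12,0.21,-0.14,1],[0,0,0,0.12,0.25,-0.14,1],[0,0,0,0.12,0.25,-0.14,1],[0,0,0,0.12,0.25,-0.14,1]]'; python3 - <<'E'
from meas import *
f=eyes.grab_frame("top"); im=f["img"][:,:,::-1]
cv2.imwrite("pics/top10.png",cv2.resize(im[140:230,200:400],None,fx=4,fy=4,interpolation=cv2.INTER_CUBIC))
cv2.imwrite("pics/top10b.png",cv2.resize(im[140:220,290:390],None,fx=7,fy=7,interpolation=cv2.INTER_CUBIC))
f=eyes.grab_frame("scene"); cv2.imwrite("pics/scene10.png",cv2.resize(f["img"][140:260,230:400,::-1],None,fx=4,fy=4))
E
```

```text
time_s: 15.35
position: [410.1, 164.6, 196.2]
ee_rot: [0.062, -3.13, -0.0]
contact_force: [0.3, -0.3, -0.2]
gripper_width: 0.998
```

View pics/top10.png

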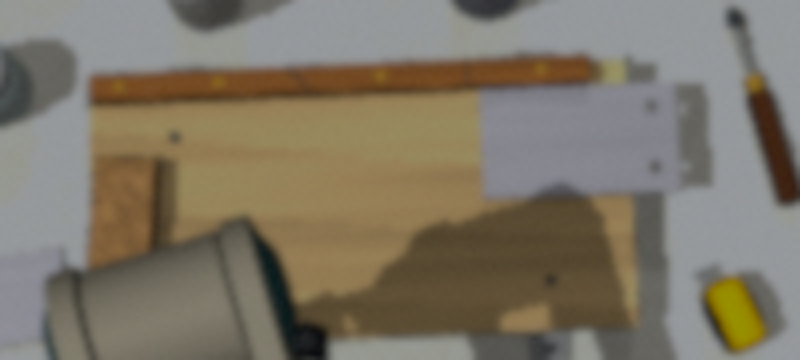

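View pics/top10b.png

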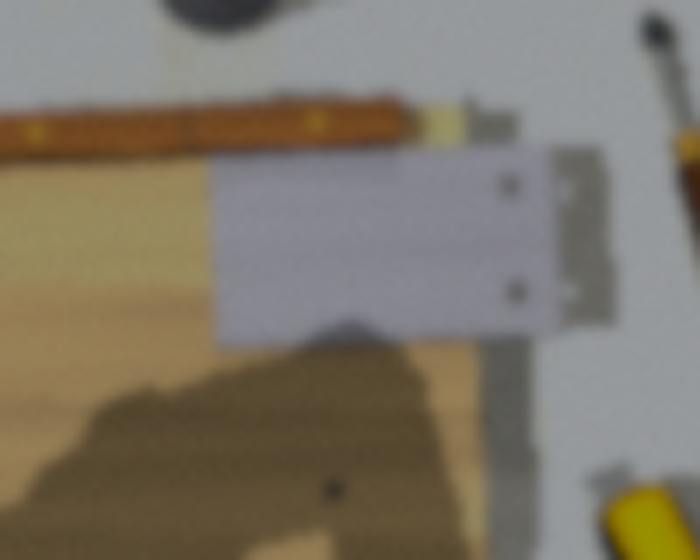

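View pics/scene10.png

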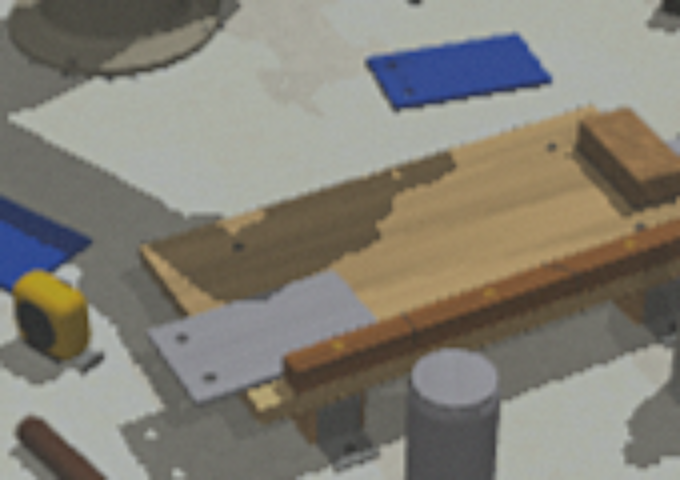

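```bash
python3 - <<'E'
from meas import *
f=eyes.grab_frame("top")
g=lambda u,z:w2b(cast(f,[(290+(u[0]+.5)/7-.5,140+(u[1]+.5)/7-.5)],z)[0])
print("end",g((551,160),72),g((559,325),72),"left",g((211,180),72),g((216,340),72),"near",g((240,347),72),g((540,334),72),"deck",g((468,130),66),g((482,380),66))
print("fence(90)",g((20,160),90),g((380,142),90))
print("holes",g((510,186),72),g((516,292),72))
E
```

```text
end [  79.18453261 -259.52987274] [   1.28623725 -258.60189448] left [  76.357199   -100.86714733] [  0.99181201 -99.88242386] near [  -2.74495334 -110.8053865 ] [  -2.54760178 -249.57329005] deck [  96.41357387 -222.28411117] [ -22.0078019  -222.18924863]
fence(90) [ 85.64797379 -13.2473339 ] [  87.12333732 -179.04222232]
holes [  67.65641915 -239.72496958] [  17.58001263 -239.62440755]
```

```bash
python3 -c "
from bench import order;print(order.finish_job())"
```

```text
the job is handed in; nothing more can be done
None
```

The plate is lying against the fence with about 37–39 mm of its holed end past the deck's right-hand end. I handed the job in at about 15.5 s of the 64 s allowed.

**What I did:** I pushed the plate square against the fence with the two open fingertips, then along the fence with the shut fingertips on its left short edge. I finished with a second push against the fence, pressing with about 8.5 N, and then took the hand away.

**Last checks (top camera):**
- **Holes:** both are in the open; their centres are about 17 mm past the deck's end.
- **Fence:** the near long edge is at board x ≈ -2.6 mm, which puts the plate's centre at about +42.4 mm (43 is flush). Its angle to the fence is about 0.01 rad or less.
- **Flat:** it looks flat in the scene view; I did not measure its height or tilt.
- **Bystanders:** those in view (block, tape measure, countersink, can) look unmoved. I did not measure them afterwards.

**Disagreement:** before the last 8 mm of pushing, the top camera gave 30 mm of overhang and the wrist camera 32 mm. The final overhang is therefore known to about 2–3 mm, well inside the 25–53 mm window.

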